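# Open the high-voltage service disconnect

## Robot

A 6-joint arm with a two-finger parallel gripper is mounted at the origin on a cart in front of the work surface, level with it; the furniture and walls round the work are solid. World frame = base frame: x ahead of the robot, y to its left, z up, the work surface at z = 0. Lengths are in m, angles in rad, forces in N, time in s.
With the tool pointing down it reaches from about 0.325 to 0.9 m from the base axis. Payload 6.1 kg.
Tool frame: the origin (TCP) lies midway between the tips of the shut fingers; the grasp point (between the pads) lies 19 mm behind it; z points along the fingers, y is the line along which they close (so a half turn about z gives the same grasp; the last joint's range is limited). The gripper opens to 85 mm and grips with 20 to 120 N. Pads are 22 mm wide; open, the fingers measure 114 mm over their backs; the gripper's body (76 mm by 85 mm) begins 54 mm behind the grasp point. The pads swing forward as they close: fully open they stand 13 mm farther back than shut.
Start: joints at [-1.369, 0.22, 1.526, -0, 1.395, -0.126], TCP at [0.201, -0.592, 0.196] pointing down, gripper open.
Joint ranges: [-2.98, 2.98], [-0.91, 2.08], [0.09, 2.57], [-1.24, 4.39], [0.2, 2.65], [-2.68, 2.68]. Speed limits (rad/s): [2.57, 2.57, 3.01, 3.14, 3.14, 3.14].

## Interface

Orientations are given as a rotation vector (axis times angle).
In Python, from plant import env gives the robot as it stands.
- The arm moves only by the tool drive_tool, never from a script. Its argument "rows" is one flat list of numbers, 6 for each row, row after row: the shift along the tool's x, y, z in cm, then the turn, a rotation vector about the tool's x, y, z in degrees. In form: [x, y, z, wx, wy, wz, x, y, z, wx, wy, wz, ...]. A call has 1 to 10 rows; each row shifts and turns the commanded pose from where the row before left it, along the tool's axes as they then stand; what a row does not reach is not made up. A row lasts 1/12 s, in which the tool goes at most 41.7 mm and 7.16 degrees, less where a joint would pass 70% of its speed; a pose out of reach is approached as far as the arm can. A call with a gripper value outside its range is refused whole. "gripper" is the finger opening in cm, from 0 to 8.54, set as the call begins (left out, the last holds). The fingers move at their own pace and stop on an object; "grip_force" is the grip in N (left out, the last holds). Time passes only in rows, so rows that do not move let the fingers close. It gives the time, the measured TCP pose, the force, the opening and the grip force at its end, in the units of the state.
- env.state(): the state, without advancing time (a new reading comes with each control period).
- env.grab_frame(name): name is "side" or "top" or "wrist"; returns a dict with "pixels" (384x512x3 uint8, red, green, blue), "intrinsics" (3x3 intrinsics, pixels), "R" (3x3) and "t" (3): a world point X has camera coordinates R X + t; the wrist camera has in their place "hand_eye" (4x4, takes a point from camera to tool coordinates, whose origin is the TCP and whose axes are the flange's). Camera axes: x right, y down, z forward; pixel columns grow to the right and rows downward; lengths in m; the calibration is good to about 2 mm. A picture is of the moment at which its call begins: read the wrist's pose just before it. There is no depth.
- env.close_job(): hands the job in; it is judged then, once.
The state is a dict: "t": time; "joint_positions": joint angles; "qvel": joint speeds; "joint_efforts": joint torques, N m; "ee_pos": TCP position; "eef_rot": TCP orientation; "force": force on the tool from outside, world axes, zero at the start; "torque": the same for the moment, N m; "grip_width": opening from 0.0 (shut) to 1.0 (fully open); "grasp_force": force on a finger pad.
Only numpy, scipy, OpenCV 4.12 (cv2) and the standard library are available. Lean on these libraries where they do the work, as an engineer would, in place of code of your own. Each camera call takes 0.05 s, during which the arm holds its last target. There are 200 camera calls.

## Task

Two battery service disconnects stand on the worktop. Open the one with the orange lever: slide its red safety tab all the way back, towards the lever's gripping-bar end, so that it unhooks from the lever, then swing the orange lever up until it stands upright, and let go. Leave the one with the blue lever locked as it is.

Things in the scene. Friction and masses are not known exactly. Their poses are not given: they have to be found in the camera images.
- orange_box: Grey housing with a black deck that carries the orange lever and its red tab; fixed to the worktop, 150 x 136 x 35 mm (x, y, z). Origin under its centre, on the worktop. x points from the lever's gripping bar towards its hinge (roughly away from the robot, within 20 degrees), z up. The blue-lever disconnect beside it differs in colour only; either may stand left or right.
- orange_fin (a point): Centre of the red tab's upright fin on the orange-lever disconnect, 65 mm above the worktop. Fin: 14 mm along x, 20 mm along y, top at 85 mm, x faces free from 45 mm up. x, y, z as the housing's. Its top hooks 18 mm to -y over a lug on the lever's side and holds the lever down. At tab 0 it lies 11 mm along -x, 45 mm along +y of the housing's centre.
- orange_bar (a point): Middle of the orange lever's gripping bar: round, 12 mm thick, 60 mm long along y. Shut: level, 65 mm above the worktop, 30 mm above the deck, 50 mm clear before and behind. Hinge axis along y, 65 mm along +x of the bar at the same height; upright, the bar is 130 mm up, over the hinge. Axes turn with the lever. Shut, it lies 30 mm along -x, 15 mm along -y of the housing's centre.
- orange_tab (a joint): Slide of the orange disconnect's red tab, m: 0 hooked over the lever (locked), grows as it slides along the housing's -x (from the hinge towards the gripping bar, roughly towards the robot), 0.022 at the stop; the lever is free from about 0.013. About 2.5 N moves it; it stays where it is left.
- orange_lever (a joint): Hinge of the orange lever, rad: 0 lying shut, grows as the bar swings up, 1.55 upright at the stop. About 2 N at the bar lifts it; it stays where it is left. Overhead, a gantry beam crosses from left to right 0.58 m ahead of the robot, its underside 0.55 m above the worktop: keep the wrist below it.
- blue_tab (a joint): Slide of the blue-lever disconnect's red tab, m: 0 locked, 0.022 released.
- blue_lever (a joint): Hinge of the blue lever, rad: 0 lying shut, 1.55 upright.

How it is judged:
By the outcome, as a careful person would: the job done as asked, in the order asked, and still so for the second after the job is handed in, with the robot touching nothing.
It also fails if it takes over 45 s, if anything falls off the work surface, if the arm or the gripper's body presses on something with over 40 N, if the wrist force passes 120 N, or if a joint passes its speed limit or range.

## Working session

There is one attempt and no reset: what is moved stays moved. The work goes in short steps, Python scripts to look and compute and a tool call to move; the robot and the scene stay as the last step left them, time stands still between calls to the robot, and variables do not carry over. Pictures are saved under pics/ and viewed, at most 10 in all, crops included, and the job is handed in when it is done.

Besides the shell and the picture viewer there is one more tool, called after "Call:" as name(argument=value, ...) on one line, values as JSON. drive_tool: Moves the arm, as the interface text tells. Its arguments: {"type":"object","properties":{"rows":{"type":"array"},"gripper":{"type":"number"},"grip_force":{"type":"number"}},"required":["rows"]}

```bash
mkdir -p pics; ls; python3 - <<'E'
from plant import env
import cv2,numpy as np,json
s=env.state();print({k:np.round(v,3).tolist() for k,v in s.items()})
for n in("top","side"):
    f=env.grab_frame(n);cv2.imwrite(f"pics/{n}0.png",cv2.resize(f["pixels"][:,:,::-1],(768,576),interpolation=cv2.INTER_CUBIC))
    np.savez(n+"0.npz",**{k:f[k] for k in("pixels","intrinsics","R","t")});print(n,f["intrinsics"],f["R"],f["t"])
E
```

```text
pics
{'t': 0.0, 'joint_positions': [-1.369, 0.221, 1.528, 0.0, 1.395, -0.126], 'qvel': [0.0, -0.001, 0.002, 0.001, -0.0, 0.001], 'joint_efforts': [0.002, -49.689, -38.94, 0.0, 0.011, 0.0], 'ee_pos': [0.201, -0.591, 0.195], 'eef_rot': [-3.098, -0.512, 0.0], 'force': [-0.115, -0.706, -0.172], 'torque': [-0.055, -0.017, -0.019], 'grasp_force': 0.0, 'grip_width': 0.999}
top [[499.21646789   0.         250.97113112]
 [  0.         499.21646789 188.68949265]
 [  0.           0.           1.        ]] [[ 0.0082316  -0.99992942 -0.00856706]
 [-0.9918323  -0.00707383 -0.12735245]
 [ 0.12728285  0.0095454  -0.99182053]] [0.00390544 0.48743819 1.1313001 ]
side [[351.72700776   0.         255.10511573]
 [  0.         351.72700776 189.16270907]
 [  0.           0.           1.        ]] [[ 0.98885227 -0.14886851  0.00305827]
 [-0.0921714  -0.62811701 -0.77264057]
 [ 0.1169428   0.7637455  -0.63483635]] [-0.47583723  0.09142473  0.83834353]
```

View pics/top0.png

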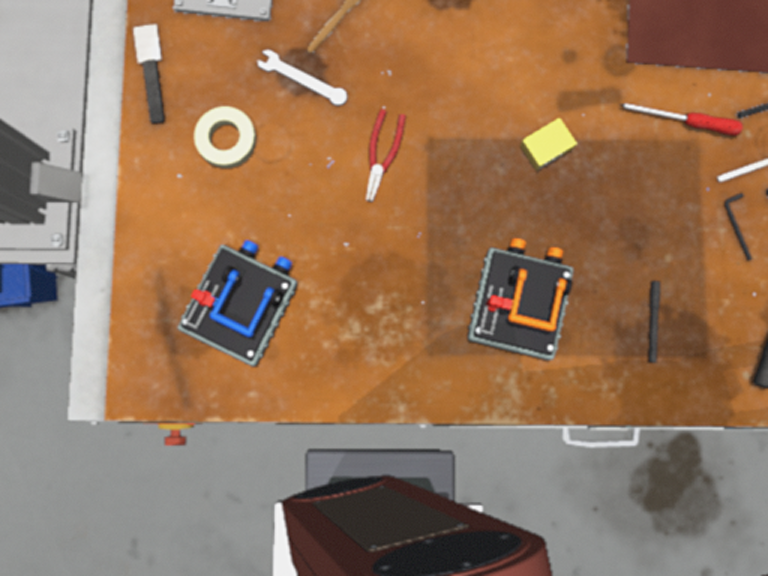

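View pics/side0.png

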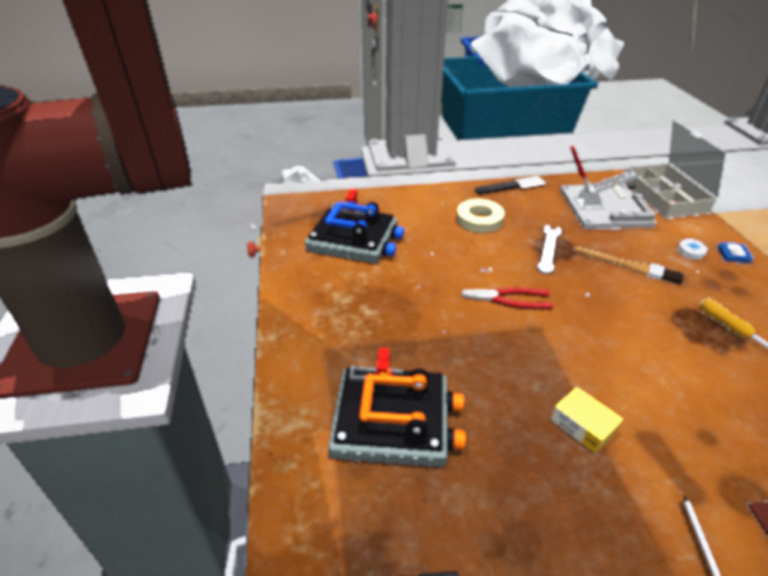

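The orange disconnect is on the right: in the top picture its bar runs from about (512,320) to (556,328), and its red tab is at (500,302). I'll enlarge both views.

```bash
python3 - <<'E'
import cv2,numpy as np
a=np.load("top0.npz")["pixels"][155:245,305:390,::-1];b=np.load("side0.npz")["pixels"][225:315,215:315,::-1]
a=cv2.resize(a,None,fx=4.4,fy=6,interpolation=3) if 0 else cv2.resize(a,None,fx=6,fy=6,interpolation=3)
b=cv2.resize(b,None,fx=6,fy=6,interpolation=3)
cv2.imwrite("pics/ca.png",a);cv2.imwrite("pics/cb.png",b)
E
```

```text
(no output)
```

View pics/ca.png

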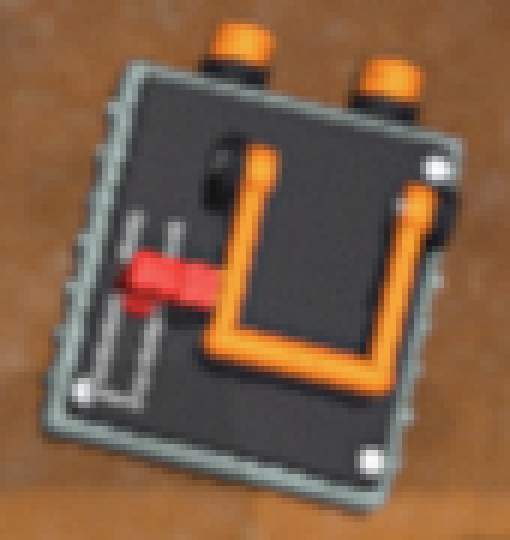

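View pics/cb.png

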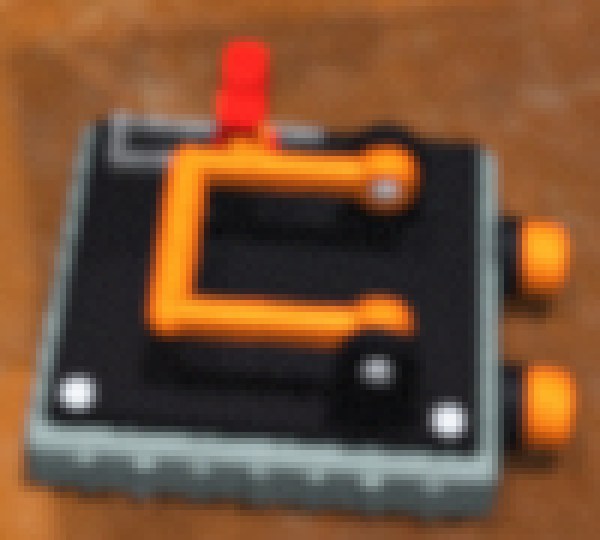

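Top crop: housing corners (135,65), (462,145), (378,508), (48,430); bar from (215,340) to (385,375); fin top at about (155,273). Side crop: bar from (190,160) to (168,318), fin top at about (245,55). I'll fit the pose to these.

```bash
cat > fit.py <<'E'
import numpy as np
from scipy.optimize import least_squares
T=np.load("top0.npz");S=np.load("side0.npz")
L=[(T,305,155,(135,65),(.075,.068,.035)),(T,305,155,(462,145),(.075,-.068,.035)),(T,305,155,(378,503),(-.075,-.068,.035)),(T,305,155,(50,430),(-.075,.068,.035)),
(T,305,155,(221,340),(-.03,.012,.068)),(T,305,155,(382,375),(-.03,-.042,.068)),(T,305,155,(155,273),(-.011,.045,.085)),
(S,215,225,(188,160),(-.03,.012,.066)),(S,215,225,(170,314),(-.03,-.042,.066)),(S,215,225,(90,122),(-.075,.068,.035)),(S,215,225,(497,150),(.075,.068,.035)),(S,215,225,(32,447),(-.075,-.068,.035)),(S,215,225,(497,475),(.075,-.068,.035))]
def res(p):
    c,s=np.cos(p[2]),np.sin(p[2]);r=[]
    for f,u0,v0,q,X in L:
        W=np.array([p[0]+c*X[0]-s*X[1],p[1]+s*X[0]+c*X[1],X[2]])
        k=f["intrinsics"]@(f["R"]@W+f["t"]);r+=list(k[:2]/k[2]-[u0+(q[0]+.5)/6-.5,v0+(q[1]+.5)/6-.5])
    return np.array(r)
o=least_squares(res,[.5,-.2,0],loss="soft_l1")
print(o.x,np.degrees(o.x[2]));print(res(o.x).reshape(-1,2).round(2))
x,y,a=o.x
for n,X in dict(fin=(-.011,.045),bar=(-.03,-.015)).items(): print(n,x+np.cos(a)*X[0]-np.sin(a)*X[1],y+np.sin(a)*X[0]+np.cos(a)*X[1])
from scipy.spatial.transform import Rotation as R
print(R.from_rotvec([-3.098,-.512,0]).as_matrix().round(3))
E
python3 fit.py
```

```text
[ 0.45864594 -0.21902196 -0.23137738] -13.256947207781497
[[ 0.24 -1.84]
 [ 2.97 -1.57]
 [ 3.54  1.83]
 [ 0.13 -0.12]
 [ 2.22  0.47]
 [-0.95  0.35]
 [ 1.81 -0.85]
 [-0.15  2.04]
 [-0.12 -1.12]
 [-1.7  -3.61]
 [ 0.22 -3.82]
 [-2.37 -3.22]
 [ 1.06 -1.92]]
fin 0.45825839872920676 -0.1726986426107774
bar 0.4260056161973083 -0.2267426803850783
[[ 0.947  0.322 -0.   ]
 [ 0.322 -0.947  0.002]
 [ 0.    -0.002 -1.   ]]
```

```bash
python3 - <<'E'
s=open("fit.py").read()
s=s.replace(".012,.0",".015,.0").replace("-.042","-.045")
s=s.replace("W=np","X=(X[0]*p[3],X[1]*p[4],p[5]) if X[2]==.035 else X;W=np").replace("[.5,-.2,0]","[.5,-.2,0,1,1,.03]")
s=s.replace("x,y,a=o.x","x,y,a=o.x[:3]")
open("fit.py","w").write(s)
E
python3 fit.py
```

```text
[ 0.45943716 -0.21744522 -0.2294157   0.97415916  0.96921219  0.02218492] -13.14455143767372
[[-0.59 -0.18]
 [-0.2  -0.57]
 [ 0.93  0.54]
 [-0.08 -0.7 ]
 [ 0.22 -0.19]
 [-0.32  0.27]
 [ 1.09 -1.17]
 [ 0.29  0.24]
 [ 0.06 -0.51]
 [-0.45  0.62]
 [-1.03  0.2 ]
 [-0.32 -0.87]
 [-0.28  0.07]]
fin 0.4589587502429978 -0.17112274714270237
bar 0.426812046605795 -0.2252299504086433
[[ 0.947  0.322 -0.   ]
 [ 0.322 -0.947  0.002]
 [ 0.    -0.002 -1.   ]]
```

```bash
cat > go.py <<'E'
import sys,numpy as np
from plant import env
from scipy.spatial.transform import Rotation as R
# args: housing-frame x y z (mm) of desired TCP -> shift in tool axes, cm, and turn, deg
x,y,a=0.4594,-0.2174,np.radians(-13.14)
c,s=np.cos(a),np.sin(a);H=np.array([[c,-s,0],[s,c,0],[0,0,1]]);o=np.array([x,y,0])
st=env.state();M=R.from_rotvec(st["eef_rot"]).as_matrix()
print("housing mm",((st["ee_pos"]-o)@H*1000).round(1),"t",st["t"],"F housing",(np.array(st["force"])@H).round(1),"grip",st["grip_width"],st["grasp_force"])
G=np.array(sys.argv[1:4],float)/1000
W=np.c_[-H[:,1],H[:,0],-H[:,2]];W[:,0]=np.cross(W[:,1],W[:,2])
print("shift cm",(M.T@(o+H@G-st["ee_pos"])*100).round(2),"turn",np.degrees(R.from_matrix(M.T@W).as_rotvec()).round(2),"q",np.round(st["joint_positions"],2))
E
echo
```

Call:
drive_tool(rows=[4, -1, 0, 0, 0, -5.8, 4, -1, 0, 0, 0, -5.8, 4, -1, 0, 0, 0, -5.8, 4, -1, 0, 0, 0, -5.8, 4, -1, 0, 0, 0, -5.8, 4, -1, 0, 0, 0, -5.8, 4, -1, 0, 0, 0, -5.8, 4, -1, 0, 0, 0, -5.8, 4, -1, 0, 0, 0, -5.8, 4, -1, 0, 0, 0, -5.8], gripper=5)

```text
t: 0.93
ee_pos: [0.4055, -0.2512, 0.1959]
eef_rot: [-2.457, -1.957, -0.0]
force: [1.4, -0.8, 0.3]
grip_width: 0.584
grasp_force: 0.0
```

```bash
python3 go.py -11 45 120
```

```text
housing mm [-44.8 -45.2 195.9] t 0.9333 F housing [ 1.5 -0.5  0.3] grip 0.5836278234817079 0.0
shift cm [9.   3.42 7.6 ] turn [-0.02 -0.03  0.22] q [-0.72 -0.14  1.9   0.    1.38 -0.5 ]
```

Call:
drive_tool(rows=[3, 1.1, 2.5, 0, 0, 0, 3, 1.1, 2.5, 0, 0, 0, 3, 1.2, 2.5, 0, 0, 0.2, 0, 0, 0, 0, 0, 0, 0, 0, 0, 0, 0, 0], gripper=5)

```text
t: 1.35
ee_pos: [0.4578, -0.1712, 0.1193]
eef_rot: [-2.459, -1.948, 0.003]
force: [1.1, 0.5, 0.4]
grip_width: 0.587
grasp_force: 0.0
```

```bash
python3 go.py -11 45 50;python3 - <<'E'
from plant import env
import cv2,numpy as np
from scipy.spatial.transform import Rotation as R
s=env.state();f=env.grab_frame("wrist");K=f["intrinsics"];he=np.array(f["hand_eye"])
im=cv2.resize(f["pixels"][:,:,::-1],(768,576),interpolation=3)
x,y,a=0.4594,-0.2174,np.radians(-13.14);c,q=np.cos(a),np.sin(a)
for X in [(-.018,.035,.085),(-.018,.055,.085),(-.004,.055,.085),(-.004,.035,.085),(-.03,.015,.065),(-.03,-.045,.065)]:
    W=np.array([x+c*X[0]-q*X[1],y+q*X[0]+c*X[1],X[2]])
    t=R.from_rotvec(s["eef_rot"]).inv().apply(W-s["ee_pos"])
    k=K@(he[:3,:3].T@(t-he[:3,3]));p=k[:2]/k[2];print(p)
    cv2.circle(im,tuple(int(v) for v in p*1.5),3,(0,255,0),1)
cv2.imwrite("pics/w1.png",im)
E
```

```text
housing mm [-12.   44.6 119.3] t 1.35 F housing [0.9 0.8 0.4] grip 0.5866524041891754 0.0
shift cm [0.03 0.13 6.93] turn [-0.25 -0.07 -0.08] q [-0.52 -0.03  1.95 -0.    1.23 -0.29]
[246.1390991  218.04163131]
[245.94143835 192.8326773 ]
[264.8431207  192.83214492]
[264.56771995 218.04815735]
[232.66289095 231.4447609 ]
[234.00486302 292.83544552]
```

View pics/w1.png

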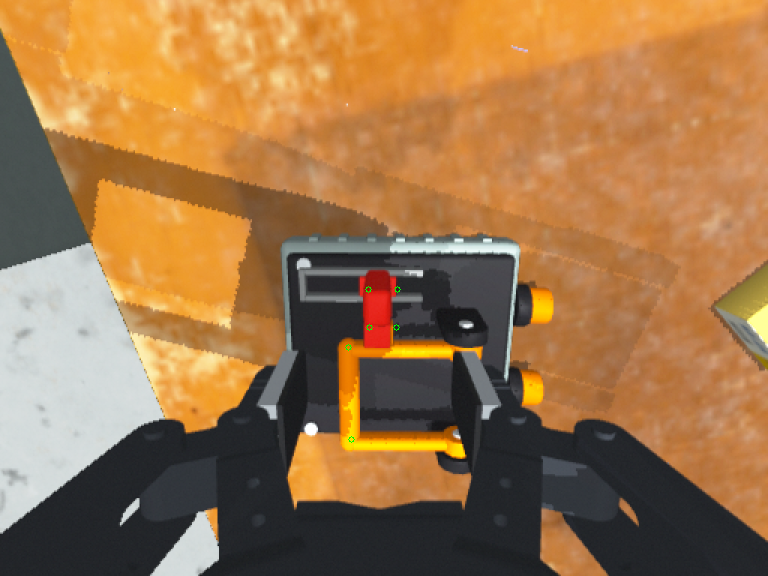

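```bash
python3 - <<'E'
from plant import env
import numpy as np
from scipy.spatial.transform import Rotation as R
s=env.state();f=env.grab_frame("wrist");K=f["intrinsics"];he=np.array(f["hand_eye"]);print(he.round(3))
x,y,a=0.4594,-0.2174,np.radians(-13.14);c,q=np.cos(a),np.sin(a)
for X in [(-.075,.068,.03),(.075,.068,.03),(-.011,.045,.035),(-.011,.055,.045),(-.011,.045,.065),(-.011,.055,.085),(-.011,.017,.085),(.035,.015,.065)]:
    W=np.array([x+c*X[0]-q*X[1],y+q*X[0]+c*X[1],X[2]])
    t=R.from_rotvec(s["eef_rot"]).inv().apply(W-s["ee_pos"])
    k=K@(he[:3,:3].T@(t-he[:3,3]));print(X,(k[:2]/k[2]*1.5).round())
E
```

```text
[[-0.    -0.958 -0.286  0.074]
 [ 1.    -0.     0.    -0.001]
 [-0.    -0.286  0.958 -0.178]
 [ 0.     0.     0.     1.   ]]
(-0.075, 0.068, 0.03) [275. 240.]
(0.075, 0.068, 0.03) [523. 239.]
(-0.011, 0.045, 0.035) [381. 278.]
(-0.011, 0.055, 0.045) [381. 266.]
(-0.011, 0.045, 0.065) [381. 293.]
(-0.011, 0.055, 0.085) [381. 285.]
(-0.011, 0.017, 0.085) [381. 356.]
(0.035, 0.015, 0.065) [462. 343.]
```

The wrist view agrees with the fit: the bar overlay lies on the bar at (348,347) to (351,439). The fin is centred near column 378, about 2 mm towards -x of the prediction. I'll go down over it and grip.

Call:
drive_tool(rows=[0, -0.1, 2, 0, 0, 0, 0, 0, 2, 0, 0, 0, 0, 0, 1.5, 0, 0, 0, 0, 0, 1.3, 0, 0, 0, 0, 0, 0, 0, 0, 0])

```text
t: 1.87
ee_pos: [0.4563, -0.1741, 0.052]
eef_rot: [-2.466, -1.942, 0.002]
force: [-1.0, 0.9, 0.0]
grip_width: 0.584
grasp_force: 0.0
```

Call:
drive_tool(rows=[0, 0, 0, 0, 0, 0, 0, 0, 0, 0, 0, 0, 0, 0, 0, 0, 0, 0, 0, 0, 0, 0, 0, 0, 0, 0, 0, 0, 0, 0, 0, 0, 0, 0, 0, 0], gripper=0.8, grip_force=20)

```text
t: 2.37
ee_pos: [0.4583, -0.1735, 0.054]
eef_rot: [2.465, 1.946, 0.001]
force: [0.1, 0.0, 0.7]
grip_width: 0.096
grasp_force: 0.0
```

```bash
python3 go.py -35 45 50
```

```text
housing mm [-11.1  42.5  54. ] t 2.3667 F housing [0.1 0.1 0.7] grip 0.09619101038264134 0.0
shift cm [ 0.24 -2.39  0.39] turn [ 0.05  0.02 -0.28] q [-0.52  0.05  2.    0.    1.09 -0.29]
```

```bash
python3 - <<'E'
from plant import env
import cv2,numpy as np
a=env.grab_frame("wrist")["pixels"][:,:,::-1]
b=env.grab_frame("side")["pixels"][200:330,180:340,::-1]
cv2.imwrite("pics/w2.png",np.hstack([cv2.resize(a[90:330,120:400],(400,343),interpolation=3),cv2.resize(b,(400,343),interpolation=3)]))
E
```

```text
(no output)
```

View pics/w2.png

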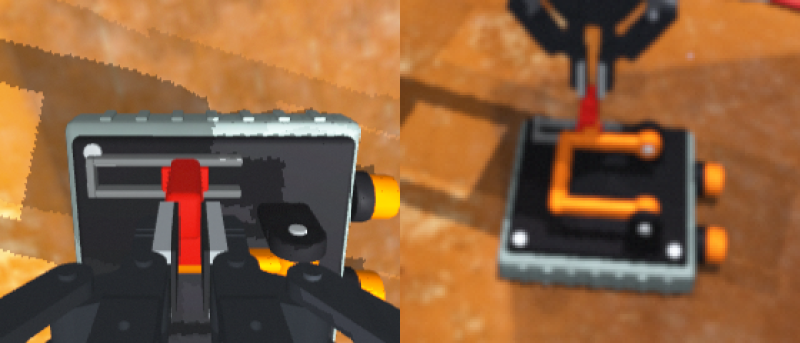

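```bash
python3 go.py -35 45 50; python3 - <<'E'
from plant import env
import cv2,numpy as np
from scipy.spatial.transform import Rotation as R
s=env.state();f=env.grab_frame("side")
M=R.from_rotvec(s["eef_rot"]).as_matrix();p=np.array(s["ee_pos"])
im=cv2.resize(f["pixels"][180:280,210:310,::-1],(600,600),interpolation=3)
for d in(0,-.019,-.054):
  W=p+M[:,2]*d;k=f["intrinsics"]@(f["R"]@W+f["t"]);u=k[:2]/k[2];print(d,u)
  cv2.circle(im,tuple(int(v) for v in (u-[210,180]+.5)*6),4,(0,255,0),1)
cv2.imwrite("pics/s2.png",im)
E
```

```text
housing mm [-11.3  42.7  53.7] t 2.4667 F housing [0.6 0.7 0.9] grip 0.09154899504551033 0.0
shift cm [ 0.22 -2.37  0.36] turn [ 0.02  0.01 -0.27] q [-0.52  0.05  2.   -0.    1.09 -0.29]
0 [256.59319675 245.68658649]
-0.019 [256.64356168 239.40378234]
-0.054 [256.7409395  227.25632762]
```

View pics/s2.png

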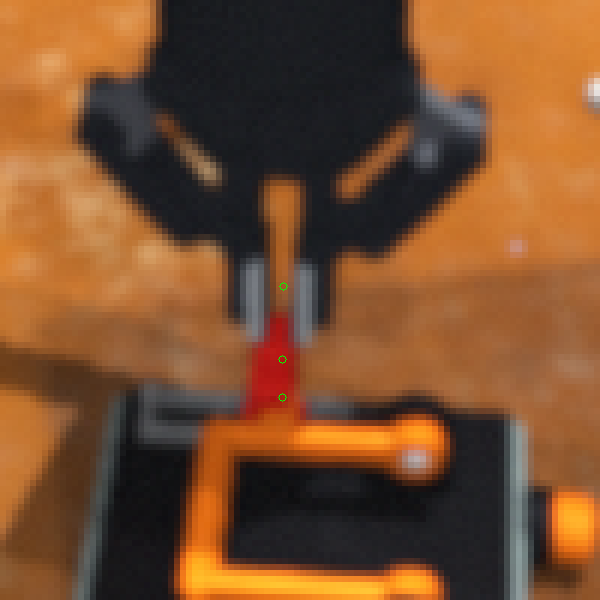

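The side view shows the finger tips at row 335, next to the fin top at 310, although the calibrated TCP projects to row 397. So the tips are well short of the TCP, and the pads closed just above the fin. I'll open, go lower to a depth that is safe either way, and try again.

Call:
drive_tool(rows=[0, 0, 0, 0, 0, 0, 0, 0, 0, 0, 0, 0, 0, 0, 0, 0, 0, 0, 0, 0, 0, 0, 0, 0, 0, 0, 0, 0, 0, 0], gripper=4.5)

```text
t: 2.93
ee_pos: [0.4579, -0.1732, 0.0533]
eef_rot: [-2.466, -1.947, 0.0]
force: [1.0, 0.1, -0.3]
grip_width: 0.528
grasp_force: 0.0
```

Call:
drive_tool(rows=[0.1, 0, 0.5, 0, 0, 0, 0.1, 0, 0.5, 0, 0, 0, 0, 0, 0.3, 0, 0, 0, 0, 0, 0, 0, 0, 0, 0, 0, 0, 0, 0, 0])

```text
t: 3.35
ee_pos: [0.458, -0.1711, 0.0399]
eef_rot: [-2.465, -1.946, 0.001]
force: [-0.9, 0.1, -0.5]
grip_width: 0.527
grasp_force: 0.0
```

Call:
drive_tool(rows=[0, 0, 0, 0, 0, 0, 0, 0, 0, 0, 0, 0, 0, 0, 0, 0, 0, 0, 0, 0, 0, 0, 0, 0, 0, 0, 0, 0, 0, 0, 0, 0, 0, 0, 0, 0], gripper=0.8)

```text
t: 3.85
ee_pos: [0.4584, -0.1714, 0.0407]
eef_rot: [2.466, 1.947, -0.0]
force: [-1.7, 0.7, 3.6]
grip_width: 0.156
grasp_force: 23.5
```

```bash
python3 go.py -35 45 50; python3 - <<'E'
from plant import env
import cv2,numpy as np
f=env.grab_frame("side");g=env.grab_frame("wrist")["pixels"][90:330,140:380,::-1]
cv2.imwrite("pics/s3.png",np.hstack([cv2.resize(f["pixels"][200:280,220:300,::-1],(400,400),interpolation=3),cv2.resize(g,(400,400),interpolation=3)]))
E
```

```text
housing mm [-11.4  44.6  40.7] t 3.85 F housing [-1.9  0.3  3.6] grip 0.15579129714375237 23.475064001977444
shift cm [ 0.03 -2.36 -0.93] turn [ 0.    0.01 -0.28] q [-0.52  0.07  2.01 -0.    1.06 -0.28]
```

View pics/s3.png

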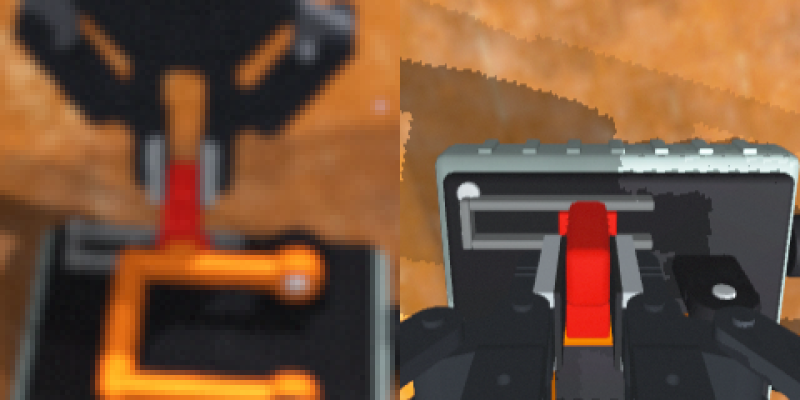

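Now the pads hold the fin: the opening is 13.3 mm and the force 23 N. I'll slide it back.

Call:
drive_tool(rows=[0, -0.4, 0, 0, 0, 0, 0, -0.4, 0, 0, 0, 0, 0, -0.4, 0, 0, 0, 0, 0, -0.4, 0, 0, 0, 0, 0, -0.3, 0, 0, 0, 0, 0, 0, 0, 0, 0, 0])

```text
t: 4.45
ee_pos: [0.4394, -0.1669, 0.0407]
eef_rot: [2.466, 1.946, -0.0]
force: [0.9, 0.2, 3.7]
grip_width: 0.155
grasp_force: 23.5
```

Call:
drive_tool(rows=[0, -0.2, 0, 0, 0, 0, 0, -0.1, 0, 0, 0, 0, 0, 0, 0, 0, 0, 0])

```text
t: 4.7
ee_pos: [0.4378, -0.1665, 0.0407]
eef_rot: [2.464, 1.945, 0.002]
force: [4.2, 0.4, 1.0]
grip_width: 0.154
grasp_force: 23.1
```

```bash
python3 go.py -35 45 50
```

```text
housing mm [-32.6  44.7  40.7] t 4.7 F housing [4.  1.3 1. ] grip 0.15428337551124588 23.102546632289886
shift cm [ 0.03 -0.24 -0.93] turn [ 0.13  0.01 -0.29] q [-0.53  0.02  2.06  0.    1.06 -0.3 ]
```

Call:
drive_tool(rows=[0, -0.1, 0, 0, 0, 0, 0, -0.1, 0, 0, 0, 0, 0, -0.1, 0, 0, 0, 0, 0, 0, 0, 0, 0, 0])

```text
t: 5.03
ee_pos: [0.4375, -0.1665, 0.0409]
eef_rot: [2.461, 1.942, 0.007]
force: [15.8, -2.1, -9.4]
grip_width: 0.153
grasp_force: 22.0
```

```bash
python3 go.py -35 45 50
```

```text
housing mm [-32.9  44.6  40.9] t 5.0333 F housing [15.8  1.6 -9.4] grip 0.15282227878420085 21.97673996910453
shift cm [ 0.04 -0.2  -0.92] turn [ 0.46  0.02 -0.31] q [-0.53  0.01  2.07  0.    1.05 -0.3 ]
```

Call:
drive_tool(rows=[0, 0.3, 0, 0, 0, 0, 0, 0, 0, 0, 0, 0, 0, 0, 0, 0, 0, 0, 0, 0, 0, 0, 0, 0, 0, 0, 0, 0, 0, 0], gripper=4.5)

```text
t: 5.45
ee_pos: [0.4362, -0.1659, 0.04]
eef_rot: [-2.465, -1.946, 0.001]
force: [-0.5, 0.5, 0.8]
grip_width: 0.525
grasp_force: 0.0
```

Call:
drive_tool(rows=[0, 0, -2, 0, 0, 0, 0, 0, -3, 0, 0, 0, -3, 0.2, 0, 0, 0, 0, -3, 0, 0, 0, 0, 0, 0, 0, 0, 0, 0, 0, 0, 0, 0, 0, 0, 0])

```text
t: 5.95
ee_pos: [0.4244, -0.2259, 0.0904]
eef_rot: [-2.468, -1.943, 0.0]
force: [0.8, 0.5, -0.0]
grip_width: 0.528
grasp_force: 0.0
```

```bash
python3 go.py -30 -15 35; python3 - <<'E'
from plant import env
import cv2,numpy as np
f=env.grab_frame("side");g=env.grab_frame("wrist")["pixels"][90:330,140:380,::-1]
cv2.imwrite("pics/s4.png",np.hstack([cv2.resize(f["pixels"][180:300,205:325,::-1],(400,400),interpolation=3),cv2.resize(g,(400,400),interpolation=3)]))
E
```

```text
housing mm [-32.1 -16.2  90.4] t 5.95 F housing [ 0.7  0.6 -0. ] grip 0.5282082411650633 0.0
shift cm [0.13 0.21 5.54] turn [-0.02 -0.01 -0.43] q [-0.65 -0.02  2.    0.    1.17 -0.42]
```

View pics/s4.png

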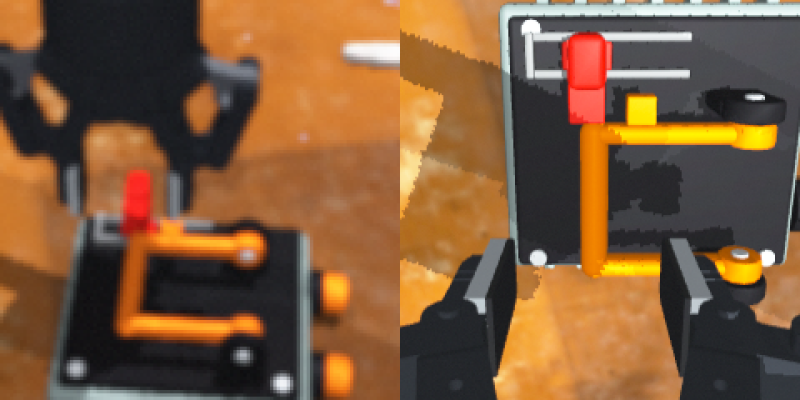

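The tab is back at its stop with the lug exposed at (640,110), and the fingers straddle the bar. I'll go down in two steps and watch the force.

Call:
drive_tool(rows=[0.1, 0.2, 2, 0, 0, 0, 0, 0, 2, 0, 0, 0, 0, 0, 1.4, 0, 0, -0.4, 0, 0, 0, 0, 0, 0])

```text
t: 6.38
ee_pos: [0.4247, -0.2215, 0.0329]
eef_rot: [-2.452, -1.953, 0.002]
force: [0.0, 0.2, -0.4]
grip_width: 0.53
grasp_force: 0.0
```

Call:
drive_tool(rows=[0, 0, 0.5, 0, 0, 0, 0, 0, 0.5, 0, 0, 0, 0, 0, 0.4, 0, 0, 0, 0, 0, 0, 0, 0, 0])

```text
t: 6.72
ee_pos: [0.4271, -0.2243, 0.0222]
eef_rot: [-2.459, -1.955, 0.0]
force: [-0.2, -0.2, 0.8]
grip_width: 0.525
grasp_force: 0.0
```

Call:
drive_tool(rows=[0, 0, 0, 0, 0, 0, 0, 0, 0, 0, 0, 0, 0, 0, 0, 0, 0, 0, 0, 0, 0, 0, 0, 0, 0, 0, 0, 0, 0, 0, 0, 0, 0, 0, 0, 0], gripper=0.6)

```text
t: 7.22
ee_pos: [0.4271, -0.2247, 0.0228]
eef_rot: [2.459, 1.955, -0.0]
force: [-2.5, 1.0, 5.4]
grip_width: 0.128
grasp_force: 21.9
```

```bash
python3 go.py -30 -15 20; python3 - <<'E'
from plant import env
import cv2,numpy as np
f=env.grab_frame("side");g=env.grab_frame("wrist")["pixels"][90:330,140:380,::-1]
cv2.imwrite("pics/s5.png",np.hstack([cv2.resize(f["pixels"][180:300,205:325,::-1],(400,400),interpolation=3),cv2.resize(g,(400,400),interpolation=3)]))
E
```

```text
housing mm [-29.7 -14.5  22.8] t 7.2167 F housing [-2.7  0.4  5.4] grip 0.12759285445104335 21.85720682144165
shift cm [-0.05 -0.03  0.28] turn [0.   0.01 0.12] q [-0.65  0.09  2.03 -0.    1.02 -0.42]
```

View pics/s5.png

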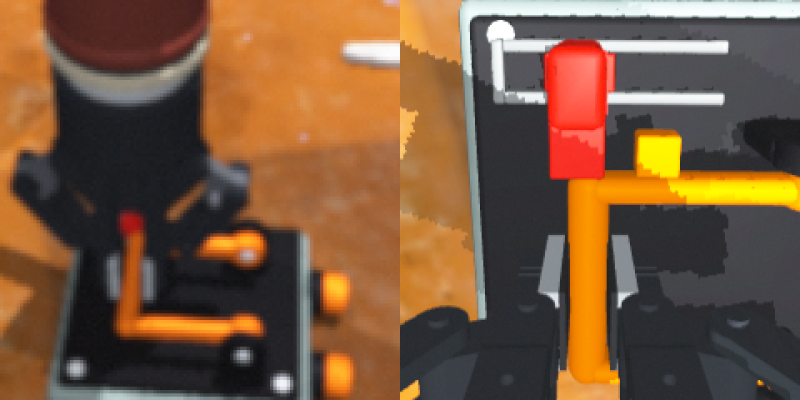

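The pads hold the bar at an opening of 10.9 mm and 22 N. I'll swing it up along the arc with the tool kept vertical so that the bar turns in the pads.

Call:
drive_tool(rows=[0, 0.02, -0.57, 0, 0, 0, 0, 0.08, -0.56, 0, 0, 0, 0, 0.12, -0.55, 0, 0, 0, 0, 0.17, -0.54, 0, 0, 0, 0, 0.22, -0.53, 0, 0, 0, 0, 0.26, -0.5, 0, 0, 0])

```text
t: 7.82
ee_pos: [0.4339, -0.2261, 0.0549]
eef_rot: [-2.456, -1.954, 0.004]
force: [-8.3, -2.3, -1.6]
grip_width: 0.127
grasp_force: 20.3
```

```bash
python3 go.py -21 -15 55
```

```text
housing mm [-22.9 -14.3  54.9] t 7.8167 F housing [-7.6 -4.1 -1.6] grip 0.12671120485283172 20.272650718688965
shift cm [-0.07  0.18 -0.02] turn [-0.24 -0.    0.14] q [-0.64  0.05  1.99 -0.    1.1  -0.41]
```

Call:
drive_tool(rows=[0, 0.31, -0.48, 0, 0, 0, 0, 0.35, -0.45, 0, 0, 0, 0, 0.38, -0.42, 0, 0, 0, 0, 0.42, -0.38, 0, 0, 0, 0, 0.45, -0.35, 0, 0, 0, 0, 0.48, -0.3, 0, 0, 0])

```text
t: 8.32
ee_pos: [0.4537, -0.2309, 0.08]
eef_rot: [-2.45, -1.95, 0.012]
force: [-18.5, 2.5, 21.4]
grip_width: 0.128
grasp_force: 21.7
```

```bash
python3 go.py 2.5 -15 79
```

```text
housing mm [ -2.5 -14.4  80. ] t 8.3167 F housing [-18.6  -1.8  21.4] grip 0.1277218176841844 21.68913021683693
shift cm [-0.06  0.5   0.09] turn [-0.72 -0.02  0.16] q [-0.62  0.07  1.92 -0.    1.16 -0.39]
```

Call:
drive_tool(rows=[0, -0.1, -0.3, 0, 0, 0, 0, 0, 0, 0, 0, 0])

```text
t: 8.48
ee_pos: [0.4579, -0.2319, 0.0831]
eef_rot: [2.459, 1.955, -0.001]
force: [-6.2, 0.6, 7.1]
grip_width: 0.128
grasp_force: 21.5
```

```bash
python3 go.py 2.5 -15 79
```

```text
housing mm [  1.9 -14.5  83.1] t 8.4833 F housing [-6.2 -0.9  7.1] grip 0.12810350939208934 21.45562380552292
shift cm [-0.05  0.06  0.41] turn [-0.    0.03  0.12] q [-0.62  0.07  1.92 -0.    1.15 -0.39]
```

Call:
drive_tool(rows=[0, 0.53, -0.3, 0, 0, 0, 0, 0.56, -0.24, 0, 0, 0, 0, 0.57, -0.18, 0, 0, 0, 0, 0.58, -0.13, 0, 0, 0, 0, 0, 0, 0, 0, 0])

```text
t: 8.9
ee_pos: [0.4808, -0.237, 0.0915]
eef_rot: [2.458, 1.955, 0.001]
force: [-4.2, 0.1, 6.9]
grip_width: 0.126
grasp_force: 21.4
```

```bash
python3 go.py 30 -15 92
```

```text
housing mm [ 25.3 -14.2  91.5] t 8.9 F housing [-4.1 -0.9  6.9] grip 0.1264298672748588 21.430941224098206
shift cm [-0.08  0.47 -0.05] turn [0.07 0.01 0.13] q [-0.61  0.11  1.86  0.    1.17 -0.38]
```

Call:
drive_tool(rows=[0, 0.5, -0.05, 0, 0, 0, 0, 0.5, 0, 0, 0, 0, 0, 0, 0, 0, 0, 0])

```text
t: 9.15
ee_pos: [0.4894, -0.239, 0.0915]
eef_rot: [-2.458, -1.955, 0.001]
force: [-6.2, -0.3, 5.5]
grip_width: 0.126
grasp_force: 21.9
```

```bash
python3 go.py 35 -15 92
```

```text
housing mm [ 34.1 -14.2  91.5] t 9.15 F housing [-6.  -1.7  5.5] grip 0.12600280759882276 21.877509355545044
shift cm [-0.08  0.09 -0.05] turn [-0.06  0.01  0.14] q [-0.6   0.13  1.83 -0.    1.18 -0.37]
```

Close to the stop. I'll push a little further until the force rises.

Call:
drive_tool(rows=[0, 0.2, 0, 0, 0, 0, 0, 0.2, 0, 0, 0, 0, 0, 0, 0, 0, 0, 0])

```text
t: 9.4
ee_pos: [0.4898, -0.239, 0.0914]
eef_rot: [-2.453, -1.952, 0.008]
force: [-19.8, 2.7, 17.5]
grip_width: 0.124
grasp_force: 23.1
```

```bash
python3 go.py 35 -15 92
```

```text
housing mm [ 34.5 -14.1  91.4] t 9.4 F housing [-19.9  -1.9  17.5] grip 0.12407671252611788 23.06452140212059
shift cm [-0.09  0.05 -0.06] turn [-0.5  -0.02  0.16] q [-0.6   0.14  1.83 -0.    1.19 -0.37]
```

Call:
drive_tool(rows=[0, -0.35, 0, 0, 0, 0, 0, 0, 0, 0, 0, 0])

```text
t: 9.57
ee_pos: [0.4894, -0.239, 0.0915]
eef_rot: [-2.459, -1.955, 0.001]
force: [-7.1, 0.5, 7.3]
grip_width: 0.129
grasp_force: 22.0
```

Call:
drive_tool(rows=[0, 0, 0, 0, 0, 0, 0, 0, 0, 0, 0, 0, 0, 0, 0, 0, 0, 0, 0, 0, 0, 0, 0, 0, 0, 0, 0, 0, 0, 0], gripper=4)

```text
t: 9.98
ee_pos: [0.4903, -0.2389, 0.0906]
eef_rot: [2.459, 1.955, 0.001]
force: [0.4, 0.4, -0.9]
grip_width: 0.468
grasp_force: 0.0
```

Call:
drive_tool(rows=[0, 0, -1, 0, 0, 0, 0, 0, -1.5, 0, 0, 0, 0, 0, -2, 0, 0, 0, 0, 0, -1.5, 0, 0, 0, 0, 0, 0, 0, 0, 0])

```text
t: 10.4
ee_pos: [0.4924, -0.2406, 0.1553]
eef_rot: [2.454, 1.951, 0.003]
force: [0.8, 0.2, 0.5]
grip_width: 0.468
grasp_force: 0.0
```

Call:
drive_tool(rows=[0, -3, 0, 0, 0, 0, 0, -3, 0, 0, 0, 0, 0, -3, 0, 0, 0, 0, -3, 0, 0, 0, 0, 0, -3, 0, 0, 0, 0, 0, -3, 0, 0, 0, 0, 0, -3, 0, 0, 0, 0, 0, 0, 0, 0, 0, 0, 0])

```text
t: 11.07
ee_pos: [0.374, -0.34, 0.1507]
eef_rot: [2.461, 1.95, -0.003]
force: [-0.7, -1.2, 0.1]
grip_width: 0.468
grasp_force: 0.0
```

```bash
python3 go.py 35 -15 92; python3 - <<'E'
from plant import env
import cv2,numpy as np
x,y,a=0.4594,-0.2174,np.radians(-13.14);c,q=np.cos(a),np.sin(a)
for n in("side","top"):
    f=env.grab_frame(n);P=f["pixels"];h=cv2.cvtColor(P,cv2.COLOR_RGB2HSV)
    def pr(X):
        W=np.array([x+c*X[0]-q*X[1],y+q*X[0]+c*X[1],X[2]]);k=f["intrinsics"]@(f["R"]@W+f["t"]);return k[:2]/k[2]
    for nm,X in dict(upL=(.035,.012,.13),up0=(.035,-.015,.13),upR=(.035,-.042,.13),shut=(-.03,-.015,.066),fin=(-.033,.045,.08)).items():
        u=pr(X).round().astype(int);print(n,nm,u,P[u[1],u[0]],h[u[1],u[0]])
    cv2.imwrite(f"pics/end_{n}.png",P[:,:,::-1])
E
```

```text
housing mm [ -55.3 -138.8  150.7] t 11.0667 F housing [-0.4 -1.3  0.1] grip 0.468371850762968 0.0
shift cm [12.4   9.01  5.84] turn [ 0.03  0.14 -0.07] q [-0.89 -0.03  1.88 -0.    1.29 -0.66]
side upL [281 232] [255 183  34] [ 20 221 255]
side up0 [280 243] [255 191  36] [ 21 219 255]
side upR [280 255] [255 190  38] [ 21 217 255]
side shut [245 264] [32 33 39] [116  46  39]
side fin [246 235] [239  61  63] [  0 190 239]
top upL [354 179] [246 175  58] [ 19 195 246]
top up0 [367 182] [246 173  58] [ 18 195 246]
top upR [379 185] [244 172  60] [ 18 192 244]
top shut [355 214] [67 66 67] [150   4  67]
top fin [329 209] [244 101  93] [  2 158 244]
```

The image code finds the bar's colour at the upright position in both views, the deck bare where the bar lay, and the fin at its released position. The bar's measured 64 mm of travel matches the lever's stop. Handing in.

```bash
python3 -c "
from plant import env
print(env.close_job())"
```

```text
the job is handed in; nothing more can be done
None
```

The orange disconnect is open: its red tab is back at the stop, the lever stands upright and released, the arm is clear, the blue disconnect was not approached, and the job was handed in at about 11 s.

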